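# Eject the long seal blank and close it in its case

## Task

Two square stone seal blanks sit in the two bays of the wooden seal block: push the longer one out by pressing that bay's spring ejector tab fully home, then lay it flat in the long compartment of the open seal case without dropping it, and press the lid down past its spring until it is fully shut. Leave the shorter blank in its bay, let the ejectors spring back, and do not disturb the other things on the table.

Things in the scene. Friction and masses are not known exactly. Their poses are not given: they have to be found in the camera images.
- block: Fixed wooden seal block; origin at table level. In its frame (mm): base plate x -45 to 115, y -52 to 52, 12 thick. On it two bays along x, 28 wide, floor 12 up, centre lines y = +26 (a) and -26 (b), walls x -45 to 46, up to 48 above the table. Ejector tabs stick out at the -x end; pressing them to +x pushes the blank out on to the open apron (x 46 to 115).
- bay_a_mouth (a point): Bay a's mouth, on the bay floor (block frame 46, 26, 12 mm); axes as the block. Lips 40 to 48 mm above the table cover each bay from block x -45 to +18 mm but for a 12 mm wide window, so a blank can be lifted only once its rear end is past x = +18; from +18 to +46 the bay is open above.
- bay_b_mouth (a point): The same for bay b (block frame 46, -26, 12 mm).
- ejector_a (a joint): Slide of bay a's spring ejector (y = +26): 0 at rest, 0.062 m pressed fully home (to +x of the block); about 4 N to start, 11 N fully home plus friction of the blank; springs back when released. Its pusher's front face is at block x = -39 mm + this value.
- ejector_b (a joint): The same for bay b (y = -26 mm).
- ejector_a_tab (a point): Centre of the rear (outer, -x) face of ejector a's tab, the face to press: 28 mm wide, 10 mm thick, from 10 to 44 mm above the table; moves with the ejector. x axis = press direction.
- ejector_b_tab (a point): The same for ejector b.
- seal_long: The longer square seal blank, pale stone, 84 x 26 x 26 mm, about 0.15 kg, long axis x, origin at the centre of its underside. Starts lying in one of the two bays (either one), its centre at block x +4 to +8 mm; after a full press it lies with its centre at about block x +66 mm.
- seal_short: The shorter blank, 60 x 26 x 26 mm, same stone and frame, in the other bay; it must stay there.
- case: Fixed flat pale wooden case, 68 (x) x 140 (y) mm, origin at the centre of its underside; tray rim 16 mm above the table, walls 4 mm. Hinge along y on its +x side; inside are the long compartment and, at the +y end, a small ink-pad compartment with a white disc.
- tray (a point): Centre of the floor (6 mm above the table) of the case's long compartment, inner size 60 (x) x 98 (y) x 10 mm deep, axes as the case. The blank lies here along y, and stands 16 mm proud of the rim; the hollow lid goes over it.
- lid (a joint): Lid angle: 0 = fully open (leaning back 2.1 rad from shut), 2.1 rad = fully shut. Starts at 0. An over-centre spring holds it open and swings it back open if let go below about 1.55 (near 1.6 it may balance); it takes 1 to 5 N near the free edge, and once past about 1.75 the spring pulls it shut and keeps it there.
- lid_hinge (a point): Middle of the hinge line of the lid: case frame (34, 0, 16) mm; hinge axis along the case's y.
- lid_edge (a point): Middle of the lid's free edge on its outer face: 68 mm from the hinge along the lid and 26 mm off the hinge line towards its outside (the lid is a hollow shell 68 x 140 x 26 mm; shut, its top is 42 mm above the table). Moves with the lid.
- paste_jar: Bystander: closed white jar, 52 mm wide, 45 mm high, origin at the centre of its underside, near the end of the block's apron.
- ink_bottle: Bystander: tall amber bottle, 52 mm wide, 125 mm high, origin at the underside, beyond the block.
- stone: Bystander: square block of pale stone standing upright, 45 x 45 mm, 90 mm high, origin at the underside.
- cup: Bystander: blue cup, 72 mm wide, 75 mm high, origin at the underside, beside the case.
- chisel_a: Bystander: engraving chisel 175 mm long, 17 mm thick, lying along its x, beside the far side of the block.
- chisel_b: Bystander: the same, lying in front of the case.
- brush: Bystander: plastic brush 165 mm long, 13 mm wide, lying along its x on the robot's side of the block.

How it is judged:
On the way, in this order (a step that is already met when the one before it is completed fails the run):
1. the long blank is pushed out on to the apron by its ejector, pressed home (value of joint any of ejector_a, ejector_b above 0.052 m and x of seal_long in the frame of block above 0.056 m and z of seal_long in the frame of block below 0.02 m), for 0.1 s.
2. the long blank lies flat in the long compartment, let go (x of seal_long in the frame of tray between -0.022 and 0.022 m and y of seal_long in the frame of tray between -0.013 and 0.013 m and z of seal_long in the frame of tray between -0.004 and 0.005 m and contact force between the fingers and seal_long below 0.1 N and value of joint lid below 1.9 rad), for 0.2 s.
At the end, for the whole second after the job is handed in: Long blank at rest flat in the long compartment (centre within 22 mm across, 13 mm along, of its centre); lid shut past its spring (joint over 2.03 rad); both ejectors within 6 mm of rest; short blank within 15 mm and bystanders within 30 mm of their starts (x of seal_long in the frame of tray between -0.022 and 0.022 m and y of seal_long in the frame of tray between -0.013 and 0.013 m and z of seal_long in the frame of tray between -0.004 and 0.005 m and value of joint lid above 2.03 rad and linear speed of seal_long below 0.02 m/s and value of joint each of ejector_a, ejector_b below 0.006 m and distance of seal_short from where it was at the start of the episode below 0.015 m and distance of each of paste_jar, ink_bottle, cup, chisel_a, chisel_b, brush, stone from where it was at the start of the episode below 0.03 m); the robot touches nothing.
It fails at once if the short blank is moved more than 15 mm (distance of seal_short from where it was at the start of the episode above 0.015 m).
It fails at once if a bystander is moved more than 30 mm (distance of any of paste_jar, ink_bottle, cup, chisel_a, chisel_b, brush, stone from where it was at the start of the episode above 0.03 m).
It fails at once if the long blank is dropped (falls free faster than 0.6 m/s) (linear speed of seal_long above 0.6 m/s and contact force between anything else and seal_long below 0.02 N).
It also fails if it takes over 69 s, if anything falls off the work surface, if the arm or the gripper's body presses on something with over 40 N, if the wrist force passes 120 N, or if a joint passes its speed limit or range.

## Robot

A 7-joint arm with a two-finger parallel gripper is mounted at the origin on the work surface. World frame = base frame: x ahead of the robot, y to its left, z up, the work surface at z = 0. Lengths are in m, angles in rad, forces in N, time in s.
With the tool pointing down it reaches from about 0.4 to 0.85 m from the base axis. Payload 4.5 kg.
Tool frame: the origin (TCP) lies at the very end of the fingers, on their centre line; the grasp point (between the pads) lies 19 mm behind it; z points along the fingers, y is the line along which they close (so a half turn about z gives the same grasp; the last joint's range is limited). The gripper opens to 85 mm and grips with 20 to 120 N. Pads are 22 mm wide; open, the fingers measure 114 mm over their backs; the gripper's body (76 mm by 85 mm) begins 54 mm behind the grasp point. The pads swing forward as they close: fully open they stand 13 mm farther back than shut.
Start: joints at [-1.1, 0.689, -0.195, 1.565, 0.157, 0.902, -0.215], TCP at [0.264, 0.566, 0.231] pointing down, gripper open.
Joint ranges: [-3.01, 3.01], [-0.46, 2.08], [-1.47, 1.51], [0.13, 2.56], [-1, 4.14], [0.04, 2.09], [-2.66, 2.66]. Speed limits (rad/s): [2.57, 2.57, 3.14, 3.14, 3.14, 3.14, 3.14].

## Interface

Orientations are given as a rotation vector (axis times angle).
In Python, from cell import env gives the robot as it stands.
- The arm moves only by the tool carry_out, never from a script. Its argument "plan" is text: rows parted by semicolons, each of 6 numbers parted by spaces: the shift along the world's x, y, z in mm, then the turn, a rotation vector about the world's x, y, z in rad. In form: x y z rx ry rz; .... A call has 1 to 20 rows; each row shifts and turns the commanded pose from where the row before left it; what a row does not reach is not made up. A row lasts 1/12 s, in which the tool goes at most 41.7 mm and 7.16 degrees, less where a joint would pass 70% of its speed; a pose out of reach is approached as far as the arm can. A call is refused whole if a number of a shift passes 41.7 or a number of a turn 0.125, either way. A call with a gripper value outside its range is refused whole. "gripper" is the finger opening in mm, from 0 to 85.4, set as the call begins (left out, the last holds). The fingers move at their own pace and stop on an object; "squeeze" is the grip in N (left out, the last holds). Time passes only in rows, so rows that do not move let the fingers close. It gives the time, the measured TCP pose, the force, the opening and the grip force at its end, in the units of the state.
- env.read_state(): the state, without advancing time (a new reading comes with each control period).
- env.grab_frame(name): name is "scene" or "top" or "wrist"; returns a dict with "frame" (384x512x3 uint8, blue, green, red), "mtx" (3x3 intrinsics, pixels), "k1" (the pictures are not rectified: a ray, as slopes to the right and down, at radius r is drawn at 1 + k1 r^2 times it, then the intrinsics apply), "R" (3x3) and "t" (3): a world point X has camera coordinates R X + t. Camera axes: x right, y down, z forward; pixel columns grow to the right and rows downward; lengths in m; the calibration is good to about 2 mm. A picture is of the moment at which its call begins. There is no depth.
- env.hand_in(): hands the job in; it is judged then, once.
Trained networks look in a picture, given as the dict that the camera call returned (one of the last four; its "shot" number tells which), for a name from the list of things; names that differ only in an ending like _2 or _b are one class to them, and where a whole thing is asked for, a point or a joint stands for the part that bears it (a point fixed in the world has none). Each returns a list of dicts, best first, with "p" (0 to 1); they miss things now and then, are a little off and sometimes report something else, mostly with a low value. They report only what shows in the picture. A call takes as long as a camera call.
- env.regions_of(picture, label): "region" (384x512 bool, what is visible of it) and "position" ([column, row] in pixels, amid what is visible of it).
The state is a dict: "time_s": time; "q": joint angles; "joint_velocities": joint speeds; "effort": joint torques, N m; "tcp_pos": TCP position; "eef_rot": TCP orientation; "wrist_force": force on the tool from outside, world axes, zero at the start; "ft_torque": the same for the moment, N m; "opening": finger opening in m; "gripper_force": force on a finger pad.
Only numpy, scipy, OpenCV 4.12 (cv2) and the standard library are available. Lean on these libraries where they do the work, as an engineer would, in place of code of your own. Each camera call takes 0.05 s, during which the arm holds its last target. There are 200 camera calls.

## Working session

There is one attempt and no reset: what is moved stays moved. The work goes in short steps, Python scripts to look and compute and a tool call to move; the robot and the scene stay as the last step left them, time stands still between calls to the robot, and variables do not carry over. Pictures are saved under pics/ and viewed, at most 10 in all, crops included, and the job is handed in when it is done.

Besides the shell and the picture viewer there is one more tool, called after ">>>" as name(argument=value, ...) on one line, values as JSON. carry_out: Moves the arm, as the interface text tells. Its arguments: {"type":"object","properties":{"plan":{"type":"string"},"gripper":{"type":"number"},"squeeze":{"type":"number"}},"required":["plan"]}

```bash
ls; mkdir -p pics; python3 - <<'E'
from cell import env
import cv2,numpy as np
s=env.read_state();print(s['time_s'],s['tcp_pos'],s['eef_rot'],s['opening'])
ims=[]
for n in('scene','top'):
    f=env.grab_frame(n);ims.append(f['frame']);print(n,f['mtx'].tolist(),f['k1'],np.round(f['R'],3).tolist(),f['t'])
    cv2.imwrite(f'pics/{n}0.png',cv2.resize(f['frame'],(800,600)))
E
```

```text
pics
0.0 [0.26415397 0.56567213 0.23044989] [-6.80482528e-01 -3.06674362e+00  3.04154599e-03] 0.08544366176483108
scene [[406.98631170275024, 0.0, 258.6321594188196], [0.0, 406.98631170275024, 192.2925754619999], [0.0, 0.0, 1.0]] -0.13934735885697472 [[-0.859, 0.513, -0.007], [0.436, 0.722, -0.537], [-0.27, -0.465, -0.843]] [ 0.48532982 -0.20603068  1.33944356]
top [[350.2874634768113, 0.0, 253.8016211561697], [0.0, 350.2874634768113, 193.39828640611015], [0.0, 0.0, 1.0]] 0.03572711159233872 [[-0.023, -1.0, -0.016], [-0.997, 0.024, -0.07], [0.071, 0.014, -0.997]] [0.02894379 0.58954739 0.86080518]
```

View pics/scene0.png

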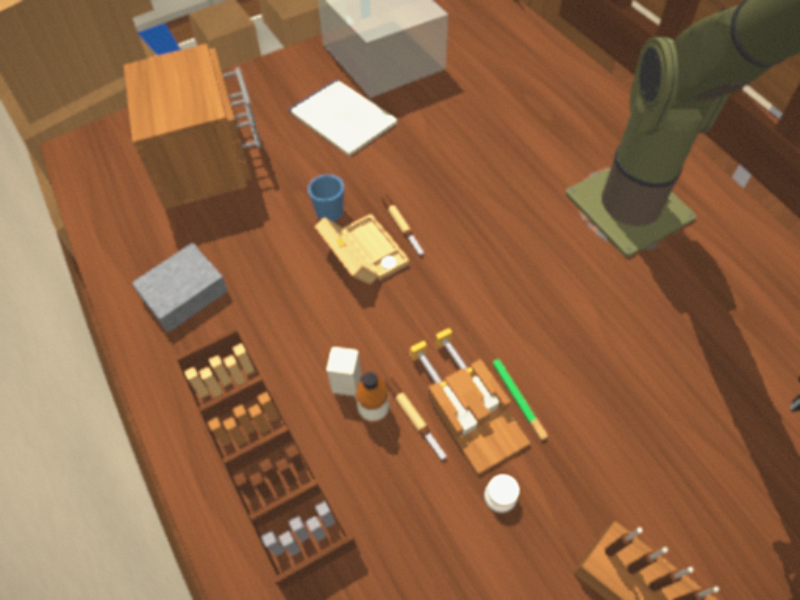

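View pics/top0.png

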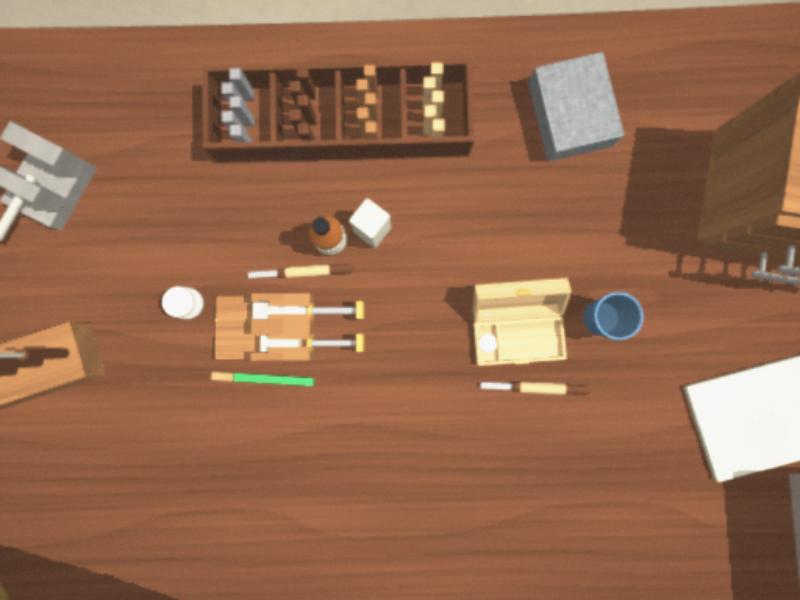

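The scene view shows the open case, with its lid leaning away from the robot. The block's apron points towards world +y. In the top view (800x600), the tabs are at about (360,310) and (360,343). The blank in the far bay ends at column 252 and the near one at 260, so the far bay (b) probably holds the long blank. The case is at about (520,325) and the cup at (613,315).

```bash
cat > h.py <<'E'
from cell import env
import cv2,numpy as np
from scipy.optimize import least_squares
def und(f,p):
    K=f['mtx'];d=(np.atleast_2d(p)-[K[0,2],K[1,2]])/K[0,0]
    u=d.copy()
    for _ in range(15):u=d/(1+f['k1']*(u**2).sum(1,keepdims=True))
    return u
def ray(f,p):
    u=und(f,p);d=np.c_[u,np.ones(len(u))]@f['R'];return -f['R'].T@f['t'],d
def onz(f,p,z):
    o,d=ray(f,p);return o+d*((z-o[2])/d[:,2])[:,None]
def proj(f,X):
    c=np.atleast_2d(X)@f['R'].T+f['t'];s=c[:,:2]/c[:,2:]
    s=s*(1+f['k1']*(s**2).sum(1,keepdims=True));return s*f['mtx'][0,0]+[f['mtx'][0,2],f['mtx'][1,2]]
def tri(f,p,g,q):
    o,d=ray(f,p);a,b=ray(g,q);d=d[0]/np.linalg.norm(d);b=b[0]/np.linalg.norm(b)
    A=np.c_[d,-b];t,*_=np.linalg.lstsq(A,a-o,rcond=None);P=o+d*t[0];Q=a+b*t[1];return (P+Q)/2,np.linalg.norm(P-Q)
E
python3 - <<'E'
from h import *
fs={n:env.grab_frame(n) for n in('top','scene')}
for l in ['seal_long','seal_short','ejector_a_tab','block','case','lid','cup','paste_jar','brush','chisel_a','stone','ink_bottle']:
  for n,f in fs.items():
    for r in env.regions_of(f,l)[:4]:
        m=r['region'].astype(np.uint8);rc=cv2.minAreaRect(np.argwhere(m)[:,::-1].astype(np.float32))
        print(l,n,round(r['p'],2),np.round(r['position'],1),int(m.sum()),np.round(rc[0],1),np.round(rc[1],1),round(rc[2],1),'z0',np.round(onz(f,r['position'],0.02)[0,:2],3))
E
```

```text
seal_long top 0.64 [173.9 200. ] 227 [178. 199.] [10. 34.] 90.0 z0 [0.578 0.217]
seal_long top 0.6 [332.5 203.9] 3114 [334. 206.] [53.9 63.5] 87.6 z0 [ 0.559 -0.181]
seal_long scene 0.77 [294.6 265.9] 231 [294.7 260.4] [33.6 10.3] 62.4 z0 [0.584 0.216]
seal_short top 0.58 [176.1 223. ] 161 [178.5 219.5] [ 9. 25.] 90.0 z0 [0.52  0.212]
seal_short scene 0.7 [305.8 258.6] 2759 [299.  254.3] [94.1 44.3] 56.9 z0 [0.547 0.214]
seal_short scene 0.41 [311.1 256.3] 120 [309.7 251.8] [23.5  7.9] 47.3 z0 [0.531 0.216]
ejector_a_tab top 0.51 [332.4 204.5] 3079 [334.4 206.3] [53.1 63.9] 86.1 z0 [ 0.558 -0.181]
ejector_a_tab top 0.45 [217.3 221.5] 216 [214. 219.] [10. 36.] 90.0 z0 [0.522 0.108]
ejector_a_tab scene 0.46 [287.3 222.8] 200 [289.9 226.9] [33.8 12.2] 60.8 z0 [0.53  0.098]
block scene 0.83 [303.5 261.3] 2509 [299.2 254. ] [92.5 42.8] 57.3 z0 [0.557 0.217]
block scene 0.25 [294.  267.3] 199 [294.8 260.9] [32.2 10.5] 66.8 z0 [0.587 0.219]
case top 0.68 [328.2 203.1] 3023 [334.  205.9] [52.  62.8] 86.2 z0 [ 0.561 -0.171]
case top 0.6 [235.5 141.4] 510 [236.7 142.4] [24.2 22.7] 37.9 z0 [0.7
[... 1640 characters left out ...]
 ] 53.7 z0 [0.658 0.172]
chisel_a scene 0.67 [218.1 160.9] 644 [221.3 160.7] [51.4 14.2] 52.3 z0 [ 0.595 -0.193]
chisel_a scene 0.6 [232.1 160.2] 1538 [230.8 155.3] [57.3 35.1] 50.5 z0 [ 0.557 -0.173]
stone top 0.67 [175.8 220.5] 139 [178.  219.5] [ 9. 24.] 90.0 z0 [0.527 0.212]
stone top 0.65 [236.1 143.1] 499 [236.6 142.6] [23.9 22.3] 38.7 z0 [0.72  0.057]
stone scene 0.82 [216.3 235.7] 531 [219.5 238. ] [28. 21.] 90.0 z0 [0.719 0.031]
ink_bottle top 0.95 [208.4 150.2] 466 [209.3 150.3] [26.2 21.2] 45.0 z0 [0.703 0.128]
ink_bottle top 0.29 [333.7 205. ] 3023 [333.6 205.8] [52.6 62.6] 87.9 z0 [ 0.556 -0.184]
ink_bottle scene 0.98 [235.8 252.5] 487 [238. 254.] [30. 20.] 90.0 z0 [0.698 0.103]
```

>>> carry_out(plan="20 -32 5 0 0 -0.081;20 -32 5 0 0 -0.081;20 -32 5 0 0 -0.081;20 -32 5 0 0 -0.081;20 -32 5 0 0 -0.081;20 -32 5 0 0 -0.081;20 -32 5 0 0 -0.081;20 -32 5 0 0 -0.081;20 -32 5 0 0 -0.081;20 -32 5 0 0 -0.081;20 -32 5 0 0 -0.081;20 -32 5 0 0 -0.081;20 -32 5 0 0 -0.081;20 -32 5 0 0 -0.081;0 0 0 0 0 0;0 0 0 0 0 0", gripper=0)

```text
time_s: 2.73
tcp_pos: [0.5456, 0.1156, 0.3016]
eef_rot: [2.226, 2.214, 0.001]
wrist_force: [-0.2, 0.2, 0.2]
opening: 0.0001
gripper_force: 0.0
```

```bash
python3 - <<'E'
from h import *
s=env.read_state();print(s['time_s'],s['tcp_pos'],s['eef_rot'],s['opening'])
f=env.grab_frame('wrist');cv2.imwrite('pics/w1.png',cv2.resize(f['frame'],(800,600)));print(f['R'],f['t'],-f['R'].T@f['t'])
np.savez('w1.npz',**{k:f[k] for k in('frame','mtx','k1','R','t')})
for l in ['seal_long','seal_short','ejector_a_tab','block']:
    for r in env.regions_of(f,l)[:3]:
        m=r['region'].astype(np.uint8);rc=cv2.minAreaRect(np.argwhere(m)[:,::-1].astype(np.float32))
        print(l,round(r['p'],2),np.round(r['position'],1),int(m.sum()),np.round(cv2.boxPoints(rc)).tolist())
E
```

```text
2.7333 [0.54562093 0.11556796 0.30162764] [2.22601642e+00 2.21441387e+00 5.63471961e-04] 0.00012970591320276442
[[ 9.99980574e-01 -6.21263029e-03  5.05723964e-04]
 [-6.06660247e-03 -9.51416499e-01  3.07847108e-01]
 [-1.43138615e-03 -3.07844196e-01 -9.51435706e-01]] [-0.54538891  0.05120721  0.48245168] [0.54637955 0.19385103 0.44353358]
seal_long 0.58 [284.1  86.2] 777 [[275.0, 69.0], [295.0, 69.0], [295.0, 131.0], [275.0, 131.0]]
seal_short 0.75 [246.8  91.9] 577 [[238.0, 78.0], [258.0, 78.0], [258.0, 123.0], [238.0, 123.0]]
seal_short 0.41 [365.8 158.2] 1832 [[332.0, 166.0], [347.0, 130.0], [403.0, 155.0], [387.0, 190.0]]
ejector_a_tab 0.59 [245.3 170.3] 547 [[239.0, 132.0], [256.0, 132.0], [256.0, 191.0], [239.0, 191.0]]
block 0.65 [263.2  81.2] 8482 [[229.0, 19.0], [305.0, 19.0], [305.0, 192.0], [229.0, 192.0]]
```

View pics/w1.png

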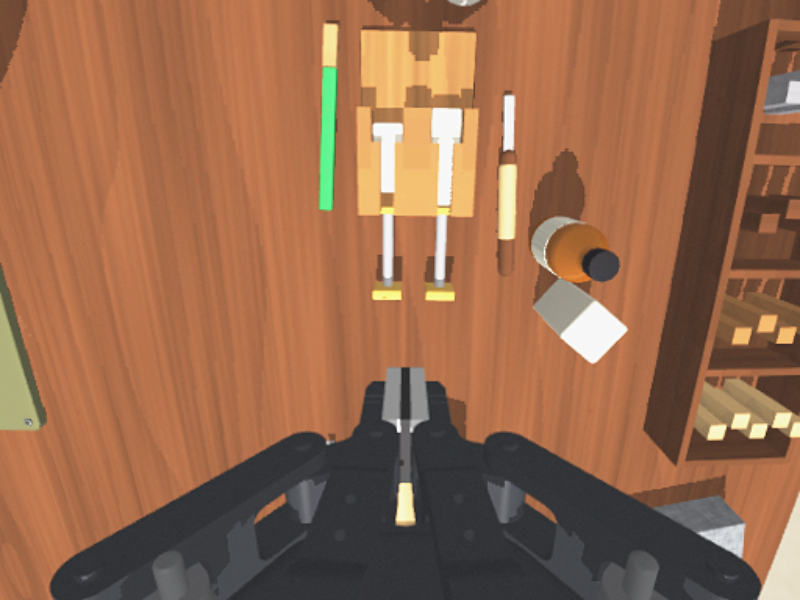

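The wrist view (800x600) confirms it. The right bay (b, farther in x) holds the longer blank, whose front reaches the bay mouth at (447,108). The left one is shorter, with its front at (388,124). The tabs' rear edges are at row 299, columns 373–401 and 425–454.

```bash
python3 - <<'E'
from h import *
f=np.load('w1.npz');f={k:f[k] for k in f}
S=.64
for n,p,z in[('apronL',(361,30),.012),('apronR',(475,31),.012),('wallfL',(357,107),.048),('wallfR',(478,109),.048),('wallrL',(357,216),.048),('wallrR',(474,216),.048),('tabA0',(373,299),.044),('tabA1',(401,299),.044),('tabB0',(425,299),.044),('tabB1',(454,299),.044),('longL',(432,109),.038),('longR',(462,109),.038),('shortL',(373,124),.038),('shortR',(402,124),.038)]:
    print(n,np.round(onz(f,np.array(p)*S,z)[0]*1000,1))
t=env.grab_frame('top');sc=env.grab_frame('scene')
# triangulate visible things: tabs & blanks
def reg(g,l,near):
    rs=env.regions_of(g,l); c=[(np.linalg.norm(np.array(r['position'])-near),r) for r in rs]
    return min(c,key=lambda a:a[0])[1]
# top-picture tab top face, scaled pixels (800x600)
for n,pt,pw in[('tabB ctr top',(360,310),(439.5,293)),('tabA ctr top',(360,343),(387,293)),('long front',(253,309),(447,108)),('short front',(261,343),(388,124))]:
    P,e=tri(t,np.array(pt)*S,f,np.array(pw)*S);print(n,np.round(P*1000),round(e*1000,1))
E
```

```text
apronL [508.5 311.3  12. ]
apronR [609.8 310.1  12. ]
wallfL [506.3 243.   48. ]
wallfR [609.2 240.9  48. ]
wallrL [502.9 151.4  48. ]
wallrR [609.3 150.8  48. ]
tabA0 [514.9  71.2  44. ]
tabA1 [542.2  71.   44. ]
tabB0 [565.5  70.9  44. ]
tabB1 [593.7  70.7  44. ]
longL [570.6 242.2  38. ]
longR [596.8 242.1  38. ]
shortL [518.9 230.2  38. ]
shortR [544.4 230.   38. ]
tabB ctr top [579.  73.  32.] 2.3
tabA ctr top [527.  74.  33.] 2.3
long front [584. 244.  33.] 0.3
short front [531. 231.  32.] 2.3
```

>>> carry_out(plan="4 -10 -25 0 0 0;4 -10 -30 0 0 0;4 -10 -30 0 0 0;4 -10 -30 0 0 0;4 -10 -30 0 0 0;4 -10 -30 0 0 0;4 -10 -30 0 0 0;4 -6 -30 0 0 0;2 0 -25 0 0 0;0 0 -20 0 0 0;0 0 0 0 0 0;0 0 0 0 0 0")

```text
time_s: 4.08
tcp_pos: [0.5776, 0.043, 0.0207]
eef_rot: [-2.219, -2.222, 0.002]
wrist_force: [0.3, -1.1, 0.5]
opening: 0.0001
gripper_force: 0.0
```

```bash
python3 - <<'E'
from h import *
f=env.grab_frame('wrist');cv2.imwrite('pics/w2.png',cv2.resize(f['frame'],(800,600)))
s=env.read_state();print(s['time_s'],s['tcp_pos'],s['eef_rot'],s['wrist_force'])
E
```

```text
4.1333 [0.5786357  0.0429303  0.02185731] [2.22032081e+00 2.22237664e+00 7.58156357e-04] [0.62523564 1.27238947 0.18102625]
```

View pics/w2.png

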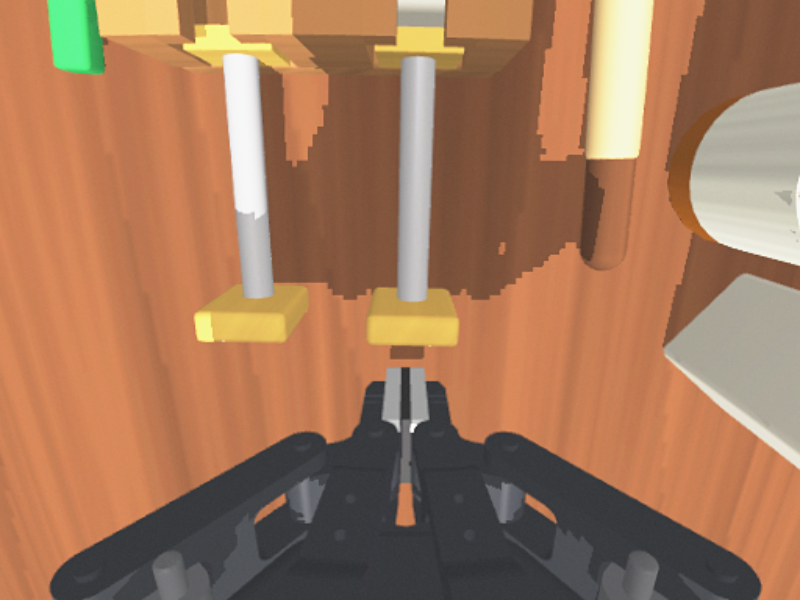

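Wrist view: the closed fingers at (405,370) are centred just behind tab b, which spans columns 368–458. I'll push now.

>>> carry_out(plan="2 8 0 0 0 0;0.2 8 0 0 0 0;0.2 8 0 0 0 0;0.2 8 0 0 0 0;0.2 8 0 0 0 0;0.2 8 0 0 0 0;0.2 8 0 0 0 0;0.2 7 0 0 0 0;0.2 6 0 0 0 0;0.2 5 0 0 0 0;0 0 0 0 0 0")

```text
time_s: 5.05
tcp_pos: [0.5833, 0.1132, 0.023]
eef_rot: [2.22, 2.216, -0.003]
wrist_force: [0.2, -9.7, 7.0]
opening: 0.0001
gripper_force: 5.1
```

>>> carry_out(plan="0 4 0 0 0 0;0 3 0 0 0 0;0 3 0 0 0 0;0 2 0 0 0 0;0 2 0 0 0 0;0 0 0 0 0 0;0 0 0 0 0 0")

```text
time_s: 5.63
tcp_pos: [0.5834, 0.1207, 0.023]
eef_rot: [2.222, 2.207, -0.011]
wrist_force: [0.3, -18.1, 7.9]
opening: -0.0003
gripper_force: 9.0
```

```bash
python3 - <<'E'
from h import *
f=env.grab_frame('wrist');cv2.imwrite('pics/w3.png',f['frame'])
np.savez('w3.npz',**{k:f[k] for k in('frame','mtx','k1','R','t')})
for l in ['seal_long','ejector_b_tab']:
  for r in env.regions_of(f,l)[:2]:
    b=np.argwhere(r['region']);print(l,r['p'],r['position'],b.min(0),b.max(0))
t=env.grab_frame('top')
for r in env.regions_of(t,'seal_long')[:3]:
    b=np.argwhere(r['region']);print('top',r['p'],r['position'],b.min(0),b.max(0),onz(t,r['position'],.038),onz(t,[b.min(0)[::-1],b.max(0)[::-1]],.038))
for i in range(3):
  s=env.read_state();print(s['time_s'],s['tcp_pos'],s['wrist_force'])
E
```

```text
seal_long 0.87 [254.5, 25.9] [  0 225] [ 58 289]
ejector_b_tab 0.62 [255.4, 169.0] [ 57 228] [250 283]
5.8833 [0.58341068 0.12070733 0.02304189] [ -0.33312416 -18.83334203   9.00256411]
5.8833 [0.58341068 0.12070733 0.02304189] [ -0.33312416 -18.83334203   9.00256411]
5.8833 [0.58341068 0.12070733 0.02304189] [ -0.33312416 -18.83334203   9.00256411]
```

>>> carry_out(plan="0 4 0 0 0 0;0 4 0 0 0 0;0 0 0 0 0 0;0 0 0 0 0 0")

```text
time_s: 6.22
tcp_pos: [0.5833, 0.1208, 0.0231]
eef_rot: [2.224, 2.197, -0.023]
wrist_force: [0.1, -28.9, 10.3]
opening: -0.0001
gripper_force: 15.0
```

```bash
python3 - <<'E'
from h import *
t=env.grab_frame('top');s=env.read_state();print(s['tcp_pos'],s['wrist_force'])
sc=env.grab_frame('scene')
cv2.imwrite('pics/t3.png',np.hstack([cv2.resize(t['frame'][150:270,90:250],None,fx=2.4,fy=2.4,interpolation=2),cv2.resize(sc['frame'][190:310,230:390],None,fx=2.4,fy=2.4,interpolation=2)]))
E
```

```text
[0.58330633 0.1208363  0.02314171] [  0.27066656 -29.41195018  10.73061839]
```

View pics/t3.png

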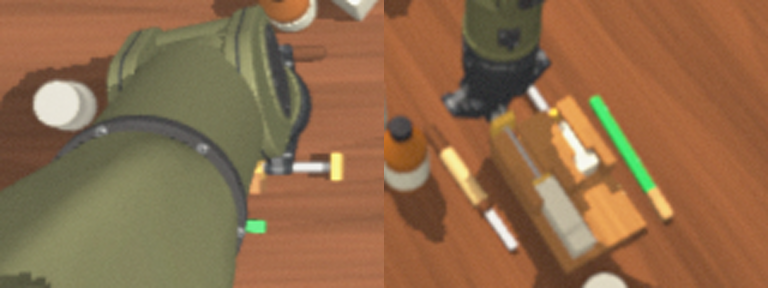

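The ejector is on its hard stop, with the force rising and no motion. The scene crop shows the blank out on the apron, at right (565,215). Next I retract gently and look at the blank.

>>> carry_out(plan="0 -12 0 0 0 0;0 -12 0 0 0 0;0 -12 0 0 0 0;0 -12 0 0 0 0;0 -12 0 0 0 0;0 -12 0 0 0 0;0 -12 0 0 0 0;0 -12 0 0 0 0;0 -4 0 0 0 0;0 0 25 0 0 0;0 0 35 0 0 0;0 10 35 0 0 0;0 25 35 0 0 0;0 30 30 0 0 0;0 30 20 0 0 0;0 35 0 0 0 0;0 30 0 0 0 0;0 0 0 0 0 0;0 0 0 0 0 0", gripper=60)

```text
time_s: 7.9
tcp_pos: [0.5808, 0.2, 0.1993]
eef_rot: [-2.214, -2.226, 0.001]
wrist_force: [0.1, -0.2, 0.6]
opening: 0.0603
gripper_force: 0.0
```

```bash
python3 - <<'E'
from h import *
f=env.grab_frame('wrist');cv2.imwrite('pics/w4.png',cv2.resize(f['frame'],(800,600)))
np.savez('w4.npz',**{k:f[k] for k in('frame','mtx','k1','R','t')})
s=env.read_state();print(s['tcp_pos'],s['eef_rot'],s['wrist_force'],s['opening'],s['q'])
for l in ['seal_long','seal_short','ejector_b_tab']:
  for r in env.regions_of(f,l)[:2]:
    b=np.argwhere(r['region']);print(l,r['p'],r['position'],b.min(0),b.max(0))
E
```

```text
[0.58128114 0.19722666 0.19927487] [-2.21919991 -2.22305607  0.00252521] [-0.26714054 -0.69427407 -0.01083632] 0.059970331319698554 [-0.46217303  0.71277834  0.10700747  1.64233266 -0.09783076  0.79337025
 -0.31049852]
seal_long 0.89 [262.2, 118.2] [ 83 250] [162 275]
seal_short 0.9 [214.1, 165.1] [147 204] [202 226]
ejector_b_tab 0.74 [259.2, 259.3] [208 248] [280 270]
```

View pics/w4.png

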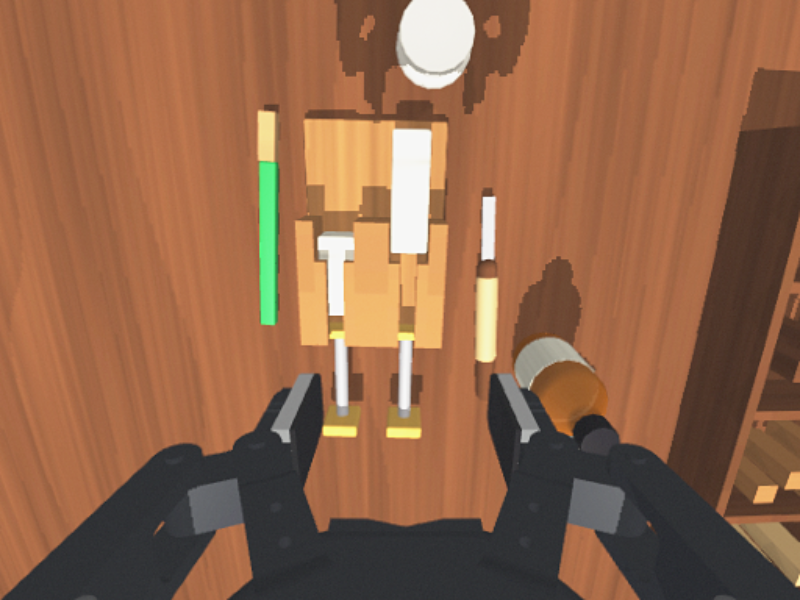

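The blank is on the apron (columns 391–431, rows 129–253), its rear just inside the open part of the bay. Both tabs are back at rest at row 430.

```bash
python3 - <<'E'
from h import *
f=np.load('w4.npz');f={k:f[k] for k in f};S=.64
c=np.array([(393,129),(431,129),(427,253),(391,253)])*S
for z in(.034,.038,.042):
    P=onz(f,c,z)*1000;print(z,np.round(P[:,:2],1).tolist(),'mean',P.mean(0).round(1),'L',(P[0,1]+P[1,1]-P[2,1]-P[3,1])/2,'W',P[1,0]-P[0,0],P[2,0]-P[3,0])
print('walls',np.round(onz(f,np.array([(298,220),(447,223),(390,223),(429,224)])*S,.048)*1000,1).tolist())
print('aprfront',np.round(onz(f,np.array([(305,119),(447,122)])*S,.012)*1000,1).tolist())
t=env.grab_frame('top');sc=env.grab_frame('scene')
for n,g in(('top',t),('scene',sc)):
  for l in('seal_long','case','lid'):
    for r in env.regions_of(g,l)[:2]: print(n,l,round(r['p'],2),np.round(r['position'],1),np.round(onz(g,r['position'],.038)*1000))
E
```

```text
0.034 [[572.4, 302.9], [597.8, 303.0], [596.7, 219.0], [570.7, 218.9]] mean [584.4 261.   34. ] L 83.98233532190012 W 25.38673686758341 26.04262852297893
0.038 [[572.5, 302.6], [597.6, 302.7], [596.5, 219.8], [570.8, 219.7]] mean [584.4 261.2  38. ] L 82.88945449580305 W 25.056373609007665 25.703730000273595
0.042 [[572.6, 302.2], [597.4, 302.4], [596.3, 220.6], [571.0, 220.4]] mean [584.3 261.4  42. ] L 81.79657366970594 W 24.726010350431693 25.364831477568373
walls [[508.3, 244.0, 48.0], [609.2, 242.3, 48.0], [570.6, 242.1, 48.0], [597.0, 241.6, 48.0]]
aprfront [[509.0, 311.4, 12.0], [610.3, 309.6, 12.0]]
top seal_long 0.61 [167.6 198. ] [[583. 228.  38.]]
top case 0.76 [330.  205.6] [[ 554. -171.   38.]]
top lid 0.78 [333.9 194. ] [[ 583. -182.   38.]]
scene seal_long 0.58 [303.5 284.1] [[597. 275.  38.]]
scene case 0.59 [236.6 161.4] [[ 553. -149.   38.]]
scene case 0.44 [301.3 261.1] [[567. 219.  38.]]
scene lid 0.73 [221.5 161.2] [[ 592. -174.   38.]]
```

>>> carry_out(plan="1 22 0 0 0 -0.02;1 22 -15 0 0 0;1 20 -30 0 0 0;0 0 -30 0 0 0;0 0 -30 0 0 0;0 0 -25 0 0 0;0 0 0 0 0 0;0 0 0 0 0 0;0 0 0 0 0 0", gripper=50)

```text
time_s: 9.25
tcp_pos: [0.5864, 0.2613, 0.0712]
eef_rot: [2.243, 2.198, 0.004]
wrist_force: [-0.6, -0.6, 0.1]
opening: 0.0503
gripper_force: 0.0
```

```bash
python3 - <<'E'
from h import *
P=[];
for i in range(4):
    f=env.grab_frame('wrist');s=env.read_state();P.append(s['tcp_pos'])
print(np.round(np.array(P)*1000,1),s['eef_rot'],s['opening'])
for r in env.regions_of(f,'seal_long')[:2]:
    b=np.argwhere(r['region']);print(r['p'],r['position'],b.min(0),b.max(0),onz(f,[b.min(0)[::-1],b.max(0)[::-1]],.038))
E
```

```text
[[586.8 261.5  71.7]
 [586.8 261.5  71.9]
 [586.6 261.5  71.8]
 [586.3 261.4  71.6]] [2.24288971 2.19823576 0.00486642] 0.04984861805749884
0.71 [254.7, 213.6] [159 236] [276 274] [[0.5731682  0.3079769  0.038     ]
 [0.59729637 0.21975508 0.038     ]]
```

>>> carry_out(plan="-1.5 2 -20 0 0 0;0 0 -20 0 0 0;0 0 -11 0 0 0;0 0 0 0 0 0;0 0 0 0 0 0")

```text
time_s: 9.92
tcp_pos: [0.5837, 0.2628, 0.0187]
eef_rot: [2.244, 2.199, -0.001]
wrist_force: [0.0, 0.3, 0.6]
opening: 0.0498
gripper_force: 0.0
```

>>> carry_out(plan="0 0 0 0 0 0;0 0 0 0 0 0;0 0 0 0 0 0;0 0 0 0 0 0;0 0 0 0 0 0;0 0 0 0 0 0;0 0 0 0 0 0;0 0 0 0 0 0", gripper=15, squeeze=45)

```text
time_s: 10.58
tcp_pos: [0.5847, 0.2633, 0.0201]
eef_rot: [2.243, 2.198, 0.003]
wrist_force: [-0.1, 0.0, 6.5]
opening: 0.0251
gripper_force: 45.7
```

>>> carry_out(plan="0 0 4 0 0 0;0 0 10 0 0 0;0 0 20 0 0 0;0 0 25 0 0 0;0 0 30 0 0 0;0 0 30 0 0 0;0 -10 30 0 0 0;-1 -20 30 0 0 0;-2 -30 20 0 0 0;-2 -30 15 0 0 0;-2 -30 10 0 0 0;-2 -30 10 0 0 0;-2 -30 8 0 0 0;-2 -30 8 0 0 0;-2 -30 0 0 0 0;-2 -30 0 0 0 0;-2 -30 0 0 0 0;-2 -30 0 0 0 0;-2 -30 0 0 0 0;-2 -30 0 0 0 0")

```text
time_s: 12.25
tcp_pos: [0.5579, -0.1283, 0.2692]
eef_rot: [-2.243, -2.199, 0.0]
wrist_force: [0.1, 0.3, -2.1]
opening: 0.0248
gripper_force: 45.6
```

>>> carry_out(plan="0 -30 0 0 0 0;0 -30 0 0 0 0;0 -30 0 0 0 0;0 -30 0 0 0 0;0 -25 0 0 0 0;0 -15 0 0 0 0;0 -5 0 0 0 0;0 0 0 0 0 0;0 0 0 0 0 0;0 0 0 0 0 0")

```text
time_s: 13.08
tcp_pos: [0.5593, -0.2891, 0.2686]
eef_rot: [-2.239, -2.202, -0.002]
wrist_force: [0.8, 1.1, -1.5]
opening: 0.0248
gripper_force: 45.6
```

```bash
python3 - <<'E'
from h import *
f=env.grab_frame('wrist');cv2.imwrite('pics/w5.png',cv2.resize(f['frame'],(800,600)))
np.savez('w5.npz',**{k:f[k] for k in('frame','mtx','k1','R','t')})
s=env.read_state();print(s['time_s'],s['tcp_pos'],s['eef_rot'],s['wrist_force'],s['opening'],s['q'])
E
```

```text
13.1333 [ 0.55931321 -0.28936009  0.26869812] [-2.23911267e+00 -2.20199866e+00 -2.02433025e-03] [-0.0745843   0.03894915 -0.65587434] 0.02509268620979039 [ 0.35772186  0.65479725  0.08670301  1.51286864 -0.06560295  0.97734682
  0.44659799]
```

View pics/w5.png

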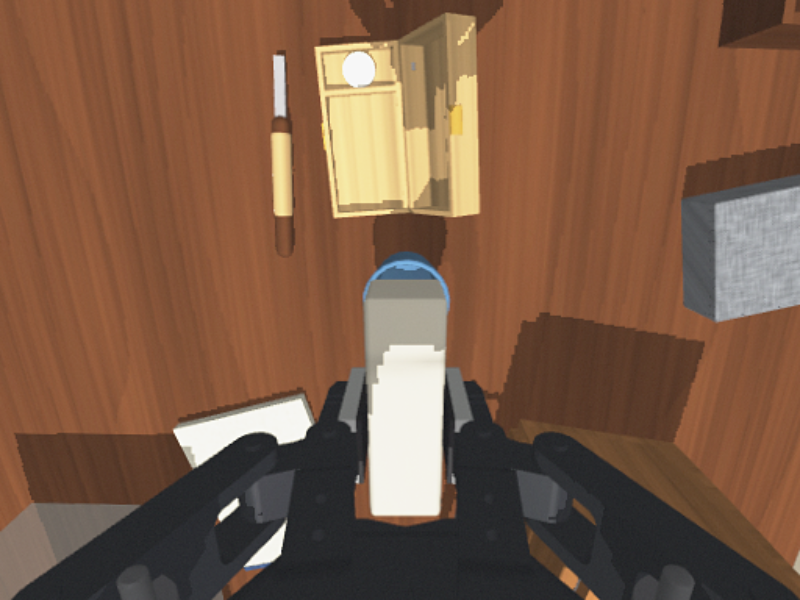

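The case is clear in view. The rim corners are at (316,46), (399,40), (411,211) and (333,216), and the long compartment lies below the divider at rows 90–212. The blank is level in the grip.

```bash
python3 - <<'E'
from h import *
f=np.load('w5.npz');f={k:f[k] for k in f};S=.64
c=onz(f,np.array([(316,46),(399,40),(411,211),(333,216)])*S,.016)*1000
print('rim',c.round(1).tolist(),c.mean(0)); 
# fit 68x140 rectangle
M=np.array([(-34,70),(34,70),(34,-70),(-34,-70)])
def res(p):
    a=p[2];R=np.array([[np.cos(a),-np.sin(a)],[np.sin(a),np.cos(a)]]);return (M@R.T+p[:2]-c[:,:2]).ravel()
r=least_squares(res,[550,-180,0]);print('case',r.x,r.fun.round(1))
p=r.x;a=p[2];R=np.array([[np.cos(a),-np.sin(a)],[np.sin(a),np.cos(a)]])
# model: project tray floor corners, lid corners for check. long compartment inner y: bottom inner wall -66 .. +32 => centre -17
T=lambda q:np.r_[R@np.array(q[:2])+p[:2],q[2]]
print('tray',T((0,-17,6)),'hinge',T((34,0,16)))
chk={'innerTL16':(-30,32,16),'innerTR16':(30,32,16),'innerBL16':(-30,-66,16),'padctr':(0,51,10)}
d=np.array([.505,.863]);n=np.array([.863,-.505])
for s_ in(70,-70):
    chk[f'lidfree_out{s_}']=(34+68*d[0]+26*n[0],s_,16+68*d[1]+26*n[1]); chk[f'lidfree_in{s_}']=(34+68*d[0],s_,16+68*d[1])
for k,v in chk.items(): w=T(v);print(k,w.round(1),(proj(f,w/1000)/S).round())
# blank in the grip: front bottom edge, top face
print('tcp',env.read_state()['tcp_pos'])
t=env.grab_frame('top')
P,e=tri(f,np.array((358,68))*S,t,np.array((487,343))*S);print('pad disc tri',P*1000,e*1000)
P,e=tri(f,np.array((333,216))*S,t,np.array((566,359))*S);print('rim BL tri',P*1000,e*1000)
E
```

```text
rim [[489.7, -112.9, 16.0], [557.9, -110.1, 16.0], [565.8, -248.4, 16.0], [495.0, -251.5, 16.0]] [ 527.10171168 -180.72578986   16.        ]
case [ 5.27101712e+02 -1.80725790e+02  4.67398778e-02] [ 0.2  0.5 -0.1  0.9 -1.5 -0.7  1.4 -0.7]
tray [ 527.89600033 -197.70722399    6.        ] hinge [ 561.06457996 -179.13721256   16.        ]
innerTL16 [ 495.6 -150.2   16. ] [[326.  95.]]
innerTR16 [ 555.6 -147.4   16. ] [[397.  89.]]
innerBL16 [ 500.2 -248.1   16. ] [[338. 212.]]
padctr [ 524.7 -129.8   10. ] [[360.  69.]]
lidfree_out70 [ 614.5 -106.6   61.6] [[477.  15.]]
lidfree_in70 [ 592.1 -107.6   74.7] [[448.  11.]]
lidfree_out-70 [ 621.1 -246.4   61.6] [[481. 213.]]
lidfree_in-70 [ 598.6 -247.5   74.7] [[455. 216.]]
tcp [ 0.55931321 -0.28936009  0.26869812]
pad disc tri [ 522.02648205 -129.27291706    9.79992975] 1.732993516198105
rim BL tri [ 494.06346739 -252.15688421   16.27967326] 2.35042130979836
```

>>> carry_out(plan="-8 20 -10 0 0 0.034;-8 25 -20 0 0 0.033;-8 25 -30 0 0 0;-8 20 -30 0 0 0;0 4 -30 0 0 0;0 0 -30 0 0 0;0 0 -25 0 0 0;0 0 -15 0 0 0;0 0 0 0 0 0;0 0 0 0 0 0;0 0 0 0 0 0")

```text
time_s: 14.1
tcp_pos: [0.5278, -0.1978, 0.0798]
eef_rot: [2.167, 2.272, 0.002]
wrist_force: [0.6, 0.1, -0.8]
opening: 0.0248
gripper_force: 45.6
```

```bash
python3 - <<'E'
from h import *
f=env.grab_frame('wrist');s=env.read_state();print(s['time_s'],s['tcp_pos'],s['eef_rot'],s['wrist_force'],s['opening'])
r=env.regions_of(f,'seal_long')
im=f['frame'].copy()
cv2.imwrite('pics/w6.png',cv2.resize(im,(800,600)))
print([(x['p'],x['position']) for x in r[:2]])
E
```

```text
14.15 [ 0.52790339 -0.19802816  0.08011868] [2.16637955e+00 2.27169030e+00 2.16111771e-03] [-0.27143038  0.28673456 -0.81543798] 0.024824319544295273
[(0.56, [255.6, 249.9])]
```

View pics/w6.png

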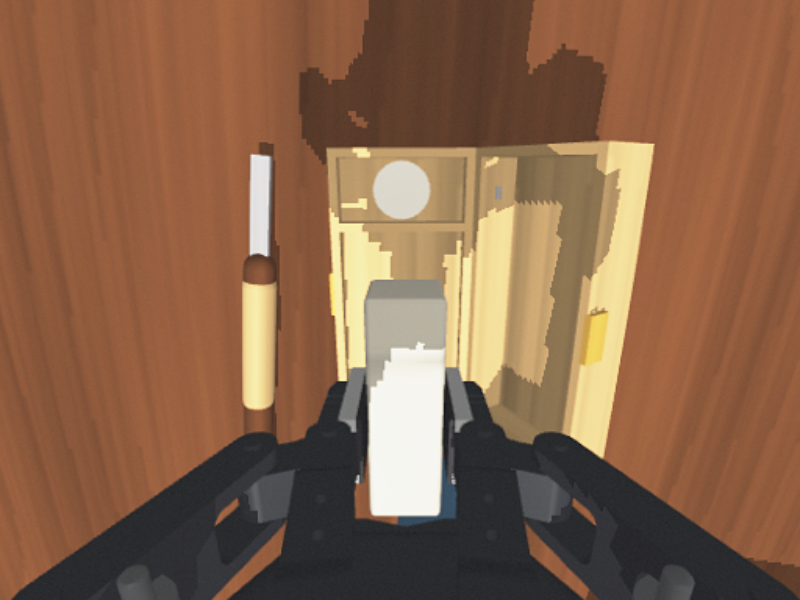

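Wrist view: the blank (columns 365–445) lies parallel to the compartment and centred over it (columns 340–465). I'll lower it now.

>>> carry_out(plan="-1 2 -20 0 0 0;0 0 -20 0 0 0;0 0 -14 0 0 0;0 0 -6 0 0 0;0 0 -3 0 0 0;0 0 -2 0 0 0;0 0 0 0 0 0;0 0 0 0 0 0")

```text
time_s: 14.87
tcp_pos: [0.5263, -0.1962, 0.0146]
eef_rot: [2.168, 2.272, 0.001]
wrist_force: [-0.2, -0.2, -2.0]
opening: 0.0247
gripper_force: 45.7
```

>>> carry_out(plan="0 0 -0.8 0 0 0;0 0 -0.7 0 0 0;0 0 0 0 0 0;0 0 0 0 0 0")

```text
time_s: 15.2
tcp_pos: [0.5264, -0.1962, 0.014]
eef_rot: [2.168, 2.272, 0.001]
wrist_force: [-1.8, 0.8, 9.5]
opening: 0.0248
gripper_force: 47.1
```

Contact with the floor. Releasing.

>>> carry_out(plan="0 0 0 0 0 0;0 0 0 0 0 0;0 0 0 0 0 0;0 0 0 0 0 0;0 0 0 0 0 0;0 0 0 0 0 0", gripper=36)

```text
time_s: 15.7
tcp_pos: [0.5256, -0.196, 0.0121]
eef_rot: [-2.169, -2.273, 0.0]
wrist_force: [0.4, 0.6, 1.0]
opening: 0.0361
gripper_force: 0.0
```

>>> carry_out(plan="0 0 5 0 0 0;0 0 10 0 0 0;0 0 20 0 0 0;0 0 30 0 0 0;0 0 30 0 0 0;0 0 30 0 0 0;0 -10 30 0 0 0;0 -30 20 0 0 0;0 -30 20 0 0 0;0 -20 0 0 0 0;0 0 0 0 0 0;0 0 0 0 0 0")

```text
time_s: 16.7
tcp_pos: [0.525, -0.2874, 0.2082]
eef_rot: [2.171, 2.269, -0.0]
wrist_force: [-0.3, 1.1, -1.0]
opening: 0.0363
gripper_force: 0.0
```

```bash
python3 - <<'E'
from h import *
f=env.grab_frame('wrist');s=env.read_state();print(s['time_s'],s['tcp_pos'],s['wrist_force'],s['opening'])
cv2.imwrite('pics/w7.png',cv2.resize(f['frame'],(800,600)))
a=.0467;R=np.array([[np.cos(a),-np.sin(a)],[np.sin(a),np.cos(a)]])
for x in env.regions_of(f,'seal_long')[:2]:
    P=onz(f,x['position'],.032)[0];print(x['p'],x['position'],x['region'].sum(),P,'tray-frame mm',R.T@(P[:2]*1000-[527.9,-197.7]))
E
```

```text
16.75 [ 0.52526612 -0.28540441  0.20750153] [ 0.32798941 -0.10858173 -0.12180988] 0.03598237214740724
0.57 [263.0, 92.9] 1878 [ 0.52560738 -0.19446166  0.032     ] tray-frame mm [-2.13894197  3.3418351 ]
```

View pics/w7.png

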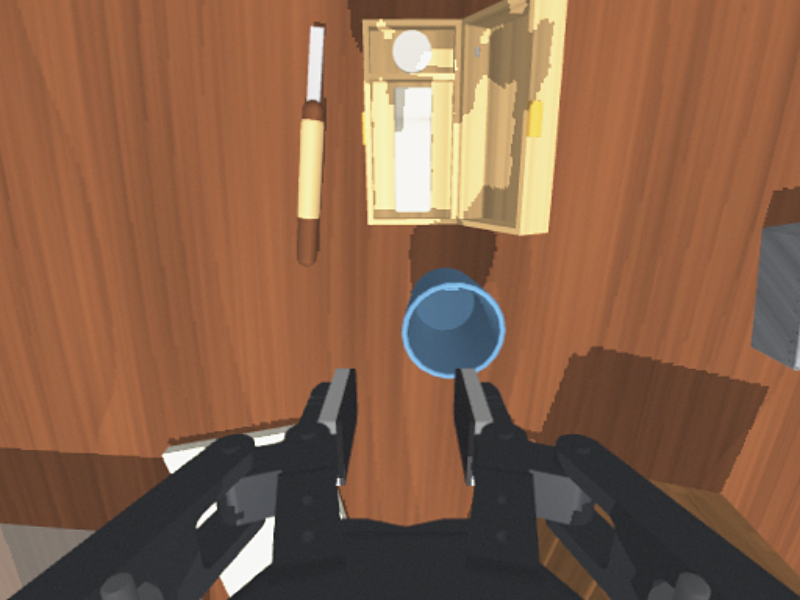

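The blank lies flat in the compartment (393–433, 85–212), off centre by about (-2, +3) mm. Next I bring the closed fingers round behind the lid.

>>> carry_out(plan="20 18 0 0 0 0;20 18 0 0 0 0;20 18 0 0 0 0;20 18 0 0 0 0;20 18 0 0 0 0;20 18 0 0 0 0;3 2 -20 0 0 0;0 0 -30 0 0 0;0 0 -30 0 0 0;0 0 -30 0 0 0;0 0 -25 0 0 0;0 0 -20 0 0 0;0 0 0 0 0 0;0 0 0 0 0 0", gripper=0)

```text
time_s: 17.97
tcp_pos: [0.6477, -0.1739, 0.0511]
eef_rot: [-2.164, -2.273, 0.001]
wrist_force: [-0.0, -0.9, 1.2]
opening: 0.0005
gripper_force: 0.0
```

>>> carry_out(plan="-6 0 0 0 0 0;-6 0 0 0 0 0;-5 -0.3 1 0 0 0;-5 -0.3 2 0 0 0;-5 -0.3 2 0 0 0;-5 -0.3 3 0 0 0;-5 -0.3 3 0 0 0;-5 -0.2 3 0 0 0;-5 -0.2 3 0 0 0;-5 -0.2 2 0 0 0;-4 -0.2 1 0 0 0;0 0 0 0 0 0")

```text
time_s: 18.97
tcp_pos: [0.5975, -0.1785, 0.0754]
eef_rot: [2.162, 2.267, 0.011]
wrist_force: [6.6, 0.7, 6.2]
opening: -0.0002
gripper_force: 4.2
```

```bash
python3 - <<'E'
from h import *
f=env.grab_frame('wrist');s=env.read_state();print(s['time_s'],s['tcp_pos'],s['wrist_force'])
t=env.grab_frame('scene')
cv2.imwrite('pics/w8.png',np.hstack([cv2.resize(f['frame'],(480,360)),cv2.resize(t['frame'][90:220,160:290],(300,360),interpolation=2)]))
E
```

```text
19.0167 [ 0.59774871 -0.17847344  0.07531338] [6.4416044  0.81377166 6.46868689]
```

View pics/w8.png

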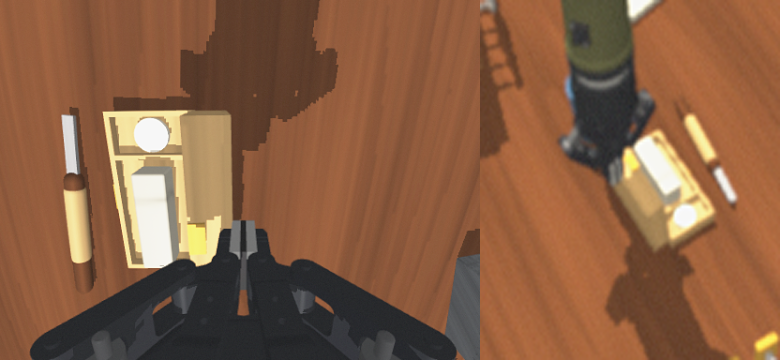

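The lid is about upright, with the fingers at (245,225) on its outer face. I continue over and down.

>>> carry_out(plan="-5 -0.2 1 0 0 0;-5 -0.2 1 0 0 0;-5 -0.2 1 0 0 0;-5 -0.2 1 0 0 0;-5 -0.2 0 0 0 0;-5 -0.2 0 0 0 0;-5 -0.2 -1 0 0 0;-5 -0.2 -2 0 0 0;-5 -0.2 -2 0 0 0;0 0 0 0 0 0")

```text
time_s: 19.9
tcp_pos: [0.5492, -0.1816, 0.0777]
eef_rot: [2.165, 2.267, 0.004]
wrist_force: [-8.4, -0.1, 35.5]
opening: 0.0001
gripper_force: 15.8
```

```bash
python3 - <<'E'
from h import *
f=env.grab_frame('wrist');s=env.read_state();print(s['time_s'],s['tcp_pos'],s['wrist_force'])
t=env.grab_frame('top')
cv2.imwrite('pics/w9.png',np.hstack([cv2.resize(f['frame'],(480,360)),cv2.resize(t['frame'][140:270,270:400],(300,360),interpolation=2)]))
for g,n in((f,'w'),(t,'t')):
  for r in env.regions_of(g,'lid')[:1]: b=np.argwhere(r['region']);print(n,r['p'],r['position'],b.min(0),b.max(0))
E
```

```text
19.95 [ 0.54893982 -0.18157817  0.07606898] [-0.32406519  0.09391077  4.22890802]
w 0.61 [252.0, 184.5] [116 199] [333 304]
t 0.75 [322.1, 212.3] [196 304] [223 338]
```

View pics/w9.png

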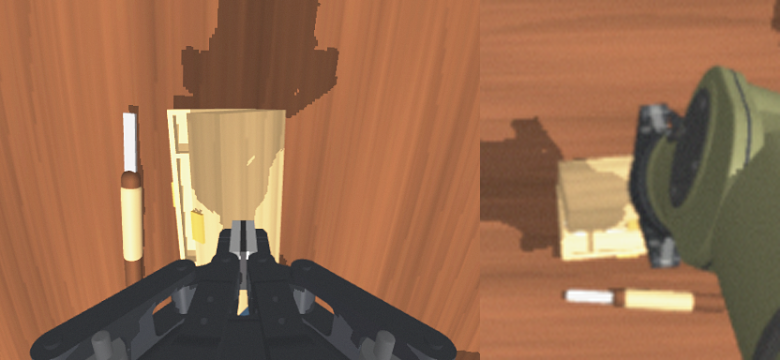

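The wrist half of the picture shows the lid well past upright, its free edge at column 190 and the fingers on its outer face at (245,225). The high force was a passing stick, now down to 4 N. That was my last picture, so from here I use numbers only.

>>> carry_out(plan="-5 -0.2 0 0 0 0;-5 -0.2 0 0 0 0;-5 -0.2 -1 0 0 0;-4 -0.2 -2 0 0 0;-4 -0.2 -2 0 0 0;0 0 0 0 0 0")

```text
time_s: 20.6
tcp_pos: [0.5222, -0.1809, 0.0652]
eef_rot: [-2.167, -2.27, 0.003]
wrist_force: [0.5, -0.1, -0.4]
opening: 0.0003
gripper_force: 0.0
```

>>> carry_out(plan="-4 0 -4 0 0 0;-4 0 -4 0 0 0;-3 0 -4 0 0 0;-2 0 -4 0 0 0;0 0 -4 0 0 0;0 0 0 0 0 0")

```text
time_s: 21.1
tcp_pos: [0.5112, -0.1809, 0.0453]
eef_rot: [-2.168, -2.272, 0.001]
wrist_force: [0.2, -0.2, 1.3]
opening: -0.0001
gripper_force: 0.0
```

```bash
python3 - <<'E'
from h import *
t=env.grab_frame('top');w=env.grab_frame('wrist');s=env.read_state();print(s['tcp_pos'],s['wrist_force'])
for g,n in((t,'t'),(w,'w')):
  for r in env.regions_of(g,'lid')[:2]: b=np.argwhere(r['region']);print(n,r['p'],r['position'],b.min(0),b.max(0))
E
```

```text
[ 0.51184002 -0.18102834  0.04596297] [-0.7206636  -0.62924459 -0.31549243]
t 0.85 [315.4, 218.9] [203 304] [233 355]
w 0.6 [291.7, 190.5] [122 220] [335 350]
```

>>> carry_out(plan="0 0 -4 0 0 0;0 0 -3 0 0 0;0 0 -3 0 0 0;0 0 0 0 0 0;0 0 0 0 0 0")

```text
time_s: 21.72
tcp_pos: [0.5124, -0.1813, 0.0413]
eef_rot: [2.167, 2.271, 0.003]
wrist_force: [-8.1, 3.4, 48.9]
opening: -0.0001
gripper_force: 24.8
```

The tip stopped at z = 41 mm under firm load, which matches the shut lid's 42 mm top. I'll retreat and check everything.

>>> carry_out(plan="0 0 10 0 0 0;0 0 20 0 0 0;0 0 35 0 0 0;0 0 35 0 0 0;0 0 35 0 0 0;-10 -10 35 0 0 0;-20 -20 20 0 0 0;-20 -20 10 0 0 0;0 -30 0 0 0 0;0 -30 0 0 0 0;0 0 0 0 0 0;0 0 0 0 0 0;0 0 0 0 0 0")

```text
time_s: 22.8
tcp_pos: [0.4616, -0.2903, 0.2358]
eef_rot: [-2.168, -2.273, -0.001]
wrist_force: [-0.4, 0.1, 0.7]
opening: 0.0
gripper_force: 0.0
```

```bash
python3 - <<'E'
from h import *
f=env.grab_frame('wrist');t=env.grab_frame('top');sc=env.grab_frame('scene');s=env.read_state();print(s['time_s'],s['tcp_pos'],s['wrist_force'])
a=.0467;R=np.array([[np.cos(a),-np.sin(a)],[np.sin(a),np.cos(a)]]);C=np.array([527.1,-180.7])
m=np.array([(-34,70,42),(34,70,42),(34,-70,42),(-34,-70,42)],float);W=np.c_[m[:,:2]@R.T+C,m[:,2]]/1000
for n,g in(('wrist',f),('top',t)):
  q=proj(g,W).round(1);print(n,'expected shut lid top',q.min(0),q.max(0))
  for r in env.regions_of(g,'lid')[:2]: b=np.argwhere(r['region'])[:,::-1];print('  lid',round(r['p'],2),np.percentile(b,1,axis=0),np.percentile(b,99,axis=0))
for l in('seal_short','ejector_a_tab','cup','paste_jar','brush','chisel_a','stone','ink_bottle','seal_long'):
  for n,g in(('top',t),('scene',sc)):
    print(l,n,[(round(r['p'],2),np.round(r['position']).tolist()) for r in env.regions_of(g,l)[:3]])
E
```

```text
22.95 [ 0.46199073 -0.28949552  0.23595374] [-0.24731229 -0.23251208 -0.34438998]
wrist expected shut lid top [289.2  12.6] [355.8 143.4]
  lid 0.95 [287.  15.] [351. 143.]
top expected shut lid top [304.8 200.7] [365.  232.7]
  lid 0.82 [305.   203.61] [363. 232.]
seal_short top [(0.56, [174.0, 222.0])]
seal_short scene [(0.67, [312.0, 256.0])]
ejector_a_tab top [(0.48, [219.0, 220.0])]
ejector_a_tab scene [(0.61, [285.0, 219.0]), (0.36, [243.0, 156.0])]
cup top [(0.94, [394.0, 202.0])]
cup scene [(0.87, [209.0, 128.0])]
paste_jar top [(0.82, [116.0, 193.0])]
paste_jar scene [(0.79, [321.0, 316.0]), (0.32, [290.0, 220.0])]
brush top [(0.8, [167.0, 244.0])]
brush scene [(0.69, [330.0, 260.0])]
chisel_a top [(0.94, [346.0, 246.0]), (0.85, [199.0, 171.0])]
chisel_a scene [(0.88, [263.0, 268.0]), (0.54, [254.0, 138.0])]
stone top [(0.72, [334.0, 219.0]), (0.62, [237.0, 145.0])]
stone scene [(0.64, [219.0, 234.0])]
ink_bottle top [(0.87, [206.0, 150.0])]
ink_bottle scene [(0.85, [238.0, 251.0]), (0.46, [303.0, 260.0]), (0.45, [239.0, 153.0])]
seal_long top [(0.71, [333.0, 217.0])]
seal_long scene [(0.16, [290.0, 221.0])]
```

The lid outline matches the shut position, and everything else is where it started.

```bash
python3 -c "
from cell import env;print(env.hand_in())"
```

```text
the job is handed in; nothing more can be done
None
```

The job is handed in with no verdict returned: by my measurements the long blank lies flat in its compartment and the lid is fully shut. The ejectors are back at rest, and the short blank and the other things are where they started. I viewed 11 pictures, one over the limit of 10.

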